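# Index the sample shuttle to its measuring position and start the reading

## Task

With the fingertips against the orange push plate, push the reader's sprung sample slide in past its first catch but not as far as the second, innermost one, then let it spring back so that it rests by itself on the stop pin at the middle position (white pointer at the green mark). Only then press the green read key right down and let it go. Grip nothing, leave the vial standing in the slide's pocket untouched, and do not disturb the loose things round about.

Things in the scene. Friction and masses are not known exactly. Their poses are not given: they have to be found in the camera images.
- shuttle_bed: Fixed aluminium bed of the reader, top 12 mm above the worktop; origin on the worktop. Its x is the direction the slide is pushed in, y left, z up. Spans x -120 to 95, y -95 to 55 mm. Stop pin housing at y 44 mm (38 mm high), slide in the middle, grey key console at y -74 mm. Marks beside the slide's white pointer: white = out, green = middle, red = innermost.
- push_face (a point): Centre of the robot-side face of the orange push plate (upright, 8 mm thick, 50 mm wide along the bed's y, 30 to 88 mm above the worktop). The point is 62 mm above the worktop and moves with the slide. Push along the bed's +x. In front of it is free space above the flat 12 mm bed.
- slide (a joint): How far the slide is pushed in, m: 0 = out (start), end stop 0.068. Spring back-force 3 to 7 N; with the pin's teeth pushing takes up to about 11 N. Pushed to 0.034 or more and let go it latches at the middle, 0.030; let go earlier it returns to 0. From about 0.060 it catches at the innermost 0.062 and stays there. A push to 0.038 to 0.050 is good.
- pocket_floor (a point): Centre of the floor of the square vial pocket in the slide (29 mm wide inside, walls 18 mm high), 32 mm above the worktop, 51 mm behind the push face; moves with the slide; its axes are those of the bed.
- sample_vial: Sample vial with yellow label and white cap, diameter 27, height 52 mm, standing loose in the pocket with its cap at 84 mm above the worktop. Origin: centre of its underside; z along it.
- read_key (a joint): Travel of the read key, m: 0 = up, 0.005 = right down; a spring button, down takes about 4 N.
- read_key_top (a point): Centre of the top of the green round read key, diameter 18 mm, on the grey console; press it straight down.
- vial_a: Bystander: vial with green label and white cap, diameter 27, height 52 mm; origin under its centre.
- buffer: Bystander: white bottle with green cap, diameter 38, height 75 mm; origin under its centre.
- dish: Bystander: clear flat dish with lid, diameter 64, height 16 mm; origin under its centre.

How it is judged:
On the way, in this order (a step that is already met when the one before it is completed fails the run):
1. the slide is pushed in past the first catch (value of joint slide above 0.034 m), for 0.05 s.
2. the slide, let go, has come back and rests on the stop pin at the middle position (value of joint slide between 0.026 and 0.033 m and velocity of joint slide between -0.005 and 0.005 m/s and contact force between each of the arm, the fingers and slide below 0.2 N), for 0.2 s.
3. the read key is pressed right down (value of joint read_key above 0.004 m), for 0.05 s.
At the end, for the whole second after the job is handed in: The slide rests untouched on the stop pin at the middle position (0.030 m, accepted 0.026 to 0.033), the read key has been pressed (over 0.004 m) and is up again, and the sample vial stands upright (within 0.2 rad) in its pocket, within 6 mm of its floor's centre (value of joint slide between 0.026 and 0.033 m and velocity of joint slide between -0.005 and 0.005 m/s and value of joint read_key below 0.0015 m and angle between sample_vial's own z axis and vertical below 0.2 rad and distance between sample_vial and pocket_floor below 0.006 m).
It fails at once if the slide is pushed in to the second, innermost catch (value of joint slide above 0.06 m).
It fails at once if the read key is pressed while the slide is not at the middle position (value of joint read_key above 0.003 m and (value of joint slide below 0.025 m or value of joint slide above 0.035 m)).
It fails at once if the sample vial is touched by the robot (contact force between any of the fingers, the arm and sample_vial above 0.5 N).
It fails at once if the sample vial is lifted or tipped out of its pocket (z of sample_vial in the frame of pocket_floor above 0.012 m or angle between sample_vial's own z axis and vertical above 0.4 rad).
It fails at once if a bystander is shifted, lifted or knocked over (distance of any of vial_a, buffer, dish from where it was at the start of the episode above 0.02 m or angle between any of vial_a, buffer's own z axis and vertical above 0.4 rad).
It also fails if it takes over 38 s, if anything falls off the work surface, if the arm or the gripper's body presses on something with over 40 N, if the wrist force passes 120 N, or if a joint passes its speed limit or range.

## Robot

A 7-joint arm with a two-finger parallel gripper is mounted at the origin on a cart in front of the work surface, level with it; the furniture and walls round the work are solid. World frame = base frame: x ahead of the robot, y to its left, z up, the work surface at z = 0. Lengths are in m, angles in rad, forces in N, time in s.
With the tool pointing down it reaches from about 0.425 to 0.8 m from the base axis. Payload 8.3 kg.
Tool frame: the origin (TCP) lies at the very end of the fingers, on their centre line; the grasp point (between the pads) lies 19 mm behind it; z points along the fingers, y is the line along which they close (so a half turn about z gives the same grasp; the last joint's range is limited). The gripper opens to 85 mm and grips with 20 to 120 N. Pads are 22 mm wide; open, the fingers measure 114 mm over their backs; the gripper's body (76 mm by 85 mm) begins 54 mm behind the grasp point. The pads swing forward as they close: fully open they stand 13 mm farther back than shut.
Start: joints at [1.151, 0.383, 0.016, 1.37, -0.006, 1.388, -0.046], TCP at [0.218, -0.586, 0.194] pointing down, gripper open.
Joint ranges: [-2.95, 2.95], [-0.25, 2.06], [-1.52, 1.56], [0.18, 2.33], [-1.44, 4.58], [0.02, 2.06], [-3.01, 3.01]. Speed limits (rad/s): [2.39, 2.39, 3.01, 3.01, 3.14, 3.14, 3.14].

## Interface

Orientations are given as a rotation vector (axis times angle).
In Python, from cell import env, cams gives the robot as it stands.
- The arm moves only by the shell command python3 -m inch 'ROWS' [OPENING] [FORCE]. ROWS is a JSON object of lists of equal length, an entry for each row: "translation": the shift along the world's x, y, z in cm, a list of three; "turn": the turn, a rotation vector about the world's x, y, z in rad, a list of three. In form: {"translation": [[tx, ty, tz], ...], "turn": [[rx, ry, rz], ...]}. A call has 1 to 20 rows; each row shifts and turns the commanded pose from where the row before left it; what a row does not reach is not made up. A row lasts 1/12 s, in which the tool goes at most 41.7 mm and 7.16 degrees, less where a joint would pass 70% of its speed; a pose out of reach is approached as far as the arm can. A call is refused whole if a number of a shift passes 4.17 or a number of a turn 0.125, either way. A call with a gripper value outside its range is refused whole. OPENING is the closure, from -1 (fully open) to 1 (shut), set as the call begins (- or left out, the last holds). The fingers move at their own pace and stop on an object; FORCE is the grip in N (left out, the last holds). Time passes only in rows, so rows that do not move let the fingers close. It gives the time, the measured TCP pose, the force, the opening and the grip force at its end, in the units of the state.
- env.read_state(): the state, without advancing time (a new reading comes with each control period).
- cams.snapshot(name): name is "scene" or "top" or "wrist"; returns the picture (400x640x3 uint8, red, green, blue); there is no depth.
- cams.calibration(name): a dict with "K" (3x3 intrinsics, pixels), "k1" (the pictures are not rectified: a ray, as slopes to the right and down, at radius r is drawn at 1 + k1 r^2 times it, then the intrinsics apply), "pose" (4x4, takes a point from camera to world coordinates); the wrist camera has in their place "T_tool_cam" (4x4, takes a point from camera to tool coordinates, whose origin is the TCP and whose axes are the flange's). Camera axes: x right, y up, looking along -z (the intrinsics and any distortion apply to the point x, -y, -z); pixel columns grow to the right and rows downward; lengths in m; the calibration is good to about 2 mm. A picture is of the moment at which its call begins: read the wrist's pose just before it. calibration takes no time and is no camera call.
- env.sign_off(): hands the job in; it is judged then, once.
The state is a dict: "time_s": time; "joint_pos": joint angles; "joint_velocities": joint speeds; "joint_torque": joint torques, N m; "tool_pos": TCP position; "tool_rot": TCP orientation; "contact_force": force on the tool from outside, world axes, zero at the start; "ft_torque": the same for the moment, N m; "gripper_width": opening from 0.0 (shut) to 1.0 (fully open); "gripper_force": force on a finger pad.
Only numpy, scipy, OpenCV 4.12 (cv2) and the standard library are available. Lean on these libraries where they do the work, as an engineer would, in place of code of your own. Each camera call takes 0.05 s, during which the arm holds its last target. There are 200 camera calls.

## Working session

There is one attempt and no reset: what is moved stays moved. The work goes in short steps, Python scripts to look and compute and a shell command to move; the robot and the scene stay as the last step left them, time stands still between calls to the robot, and variables do not carry over. Pictures are saved under pics/ and viewed, at most 10 in all, crops included, and the job is handed in when it is done.

```bash
mkdir -p pics; python3 - <<'E'
from cell import env,cams
import cv2
for n in ["scene","top"]:
    cv2.imwrite(f"pics/{n}0.png",cams.snapshot(n)[:,:,::-1])
    print(n,cams.calibration(n))
s=env.read_state();print(s)
E
```

```text
scene {'K': array([[424.04961064,   0.        , 319.16385758],
       [  0.        , 424.04961064, 199.40612462],
       [  0.        ,   0.        ,   1.        ]]), 'k1': 0.01614820150694239, 'pose': array([[-0.71977483,  0.38229209, -0.57946265,  0.06322618],
       [-0.69414645, -0.40741579,  0.59344172,  0.13670453],
       [-0.00921416,  0.82937635,  0.55861433,  0.55108544],
       [ 0.        ,  0.        ,  0.        ,  1.        ]])}
top {'K': array([[447.58598608,   0.        , 316.43124866],
       [  0.        , 447.58598608, 202.4649289 ],
       [  0.        ,   0.        ,   1.        ]]), 'k1': -0.0970261067108222, 'pose': array([[ 0.0170357 ,  0.99569567, -0.09110391,  0.45383953],
       [-0.99972393,  0.01843723,  0.01456444, -0.35954326],
       [ 0.01618145,  0.09083065,  0.99573488,  1.00162695],
       [ 0.        ,  0.        ,  0.        ,  1.        ]])}
{'time_s': 0.1, 'joint_pos': array([ 1.15110067,  0.38415285,  0.0163881 ,  1.3710816 , -0.00630611,
        1.38823015, -0.04651307]), 'joint_velocities': array([ 0.0014448 , -0.00113702, -0.00149603, -0.00198349,  0.0010744 ,
        0.00127043,  0.0006657 ]), 'joint_torque': array([ 4.43373297e-03, -6.29123211e+01,  8.47997870e-01, -3.72756493e+01,
        1.66644162e-02,  1.05015267e-02, -2.58828470e-05]), 'tool_pos': array([ 0.21813315, -0.58511542,  0.19346508]), 'tool_rot': array([-3.08996261e+00, -5.57224820e-01,  5.49716729e-04]), 'contact_force': array([ 0.21822214, -0.42689559,  0.11724145]), 'ft_torque': array([ 0.05462985, -0.05130429,  0.03512147]), 'gripper_force': 0.0, 'gripper_width': 0.9958041448849266}
```

View pics/scene0.png

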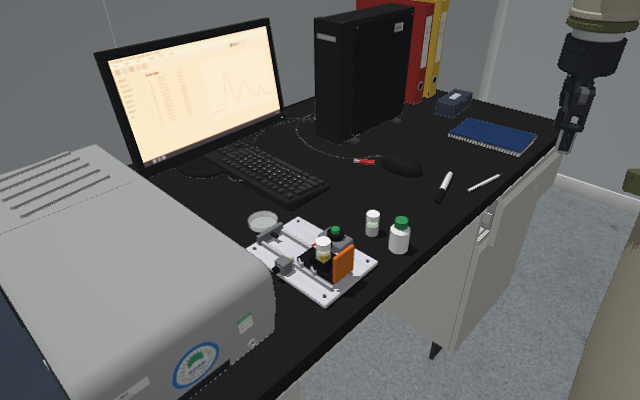

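View pics/top0.png

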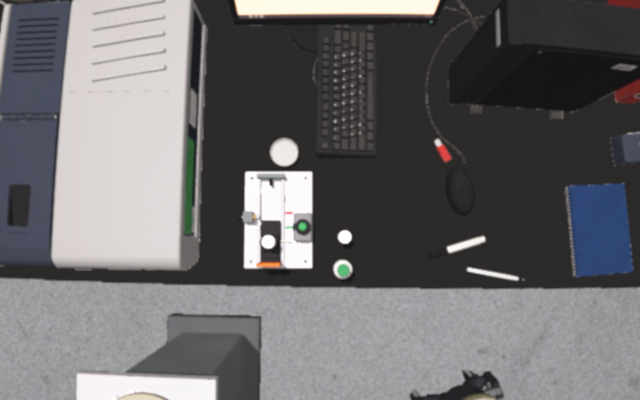

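The top view shows the bed at about (245–313, 171–269), orange plate near (269,265), key near (302,227), vial_a (345,237), buffer (343,269) and dish (284,152). Next I'll measure them.

```bash
cat > h.py <<'E'
import numpy as np,cv2
from cell import env,cams
from scipy.spatial.transform import Rotation as R
def ray(cal,uv,P=None):
    P=cal["pose"] if P is None else P
    K=cal["K"]; d=(np.array(uv,float)-K[:2,2])/K[0,0]; u=d.copy()
    for _ in range(20): u=d/(1+cal["k1"]*(u@u))
    return P[:3,3],P[:3,:3]@np.array([u[0],-u[1],-1])
def onz(cal,uv,z,P=None):
    o,d=ray(cal,uv,P); return o+d*(z-o[2])/d[2]
def px(cal,p,P=None):
    P=cal["pose"] if P is None else P
    c=P[:3,:3].T@(np.array(p)-P[:3,3]); u=np.array([c[0],-c[1]])/-c[2]
    return cal["K"][:2,2]+cal["K"][0,0]*u*(1+cal["k1"]*(u@u))
E
python3 - <<'E'
from h import *
im=cv2.imread("pics/top0.png"); c=cams.calibration("top")
cr=im[140:290,225:375]; cv2.imwrite("pics/topc.png",cv2.resize(cr,None,fx=4,fy=4,interpolation=cv2.INTER_CUBIC))
g=(im.min(2)>150).astype(np.uint8); m=np.zeros_like(g); m[168:275,238:320]=g[168:275,238:320]
r=cv2.minAreaRect(cv2.findNonZero(cv2.morphologyEx(m,cv2.MORPH_OPEN,np.ones((3,3)))))
b=cv2.boxPoints(r); w=np.array([onz(c,p+0,0.012)for p in b]); print(b,w.round(4)); print(np.linalg.norm(np.roll(w,-1,0)-w,axis=1))
hsv=cv2.cvtColor(im,cv2.COLOR_BGR2HSV)
def blob(lo,hi,x0,x1,y0,y1):
    k=cv2.inRange(hsv,lo,hi)[y0:y1,x0:x1]; p=cv2.findNonZero(k).reshape(-1,2)+[x0,y0]; return p.mean(0),len(p)
o,_=blob((5,150,100),(20,255,255),240,320,240,290);print("orange",o,onz(c,o,.07))
k,_=blob((45,100,50),(85,255,255),290,320,210,245);print("key",k,onz(c,k,.045))
print("vial_a",onz(c,(345,237),.052),"buf",onz(c,(343.5,270),.075),"dish",onz(c,(284,152),.016),"svial",onz(c,(268,241.5),.084))
E
```

```text
[[243. 171.]
 [312. 171.]
 [312. 268.]
 [243. 268.]] [[ 0.612  -0.2086  0.012 ]
 [ 0.6148 -0.3629  0.012 ]
 [ 0.3998 -0.3668  0.012 ]
 [ 0.3969 -0.2153  0.012 ]]
[0.15429403 0.21510928 0.15152612 0.21515248]
orange [269.03125    263.86458333] [ 0.4098423  -0.27736939  0.07      ]
key [302.171875 226.171875] [ 0.48996463 -0.34394762  0.045     ]
vial_a [ 0.46833537 -0.43525204  0.052     ] buf [ 0.40009832 -0.4311841   0.075     ] dish [ 0.65595753 -0.29952255  0.016     ] svial [ 0.45589886 -0.27539093  0.084     ]
```

View pics/topc.png

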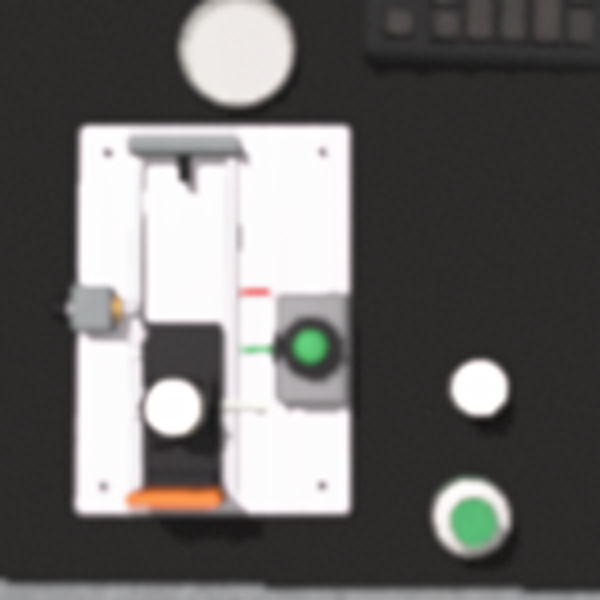

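```bash
python3 - <<'E'
from h import *
c=cams.calibration("scene");t=cams.calibration("top")
im=cv2.imread("pics/scene0.png");hsv=cv2.cvtColor(im,cv2.COLOR_BGR2HSV)
k=cv2.inRange(hsv,(45,100,40),(85,255,255))[220:245,322:350];p=cv2.findNonZero(k).reshape(-1,2)+[322,220];q=p.mean(0)
o1,d1=ray(c,q);o2,d2=ray(t,(302.2,226.2))
A=np.stack([d1,-d2],1);s=np.linalg.lstsq(A,o2-o1,rcond=None)[0];print(q,len(p),o1+d1*s[0],o2+d2*s[1])
st=env.read_state();M=R.from_rotvec(st["tool_rot"]).as_matrix();print(M.round(3))
G=R.from_euler('z',.02).as_matrix()@np.diag([1,-1,-1]);print((R.from_matrix(G@M.T)).as_rotvec())
cv2.imwrite("pics/scenec.png",cv2.resize(im[190:310,230:430],None,fx=4,fy=4,interpolation=cv2.INTER_CUBIC))
E
```

```text
[334.71052632 229.81578947] 76 [ 0.49094367 -0.34309588  0.0478935 ] [ 0.48979879 -0.34405488  0.04783476]
[[ 0.937  0.349 -0.001]
 [ 0.349 -0.937  0.002]
 [-0.    -0.002 -1.   ]]
[-0.0017936  -0.00036977 -0.33683247]
```

View pics/scenec.png

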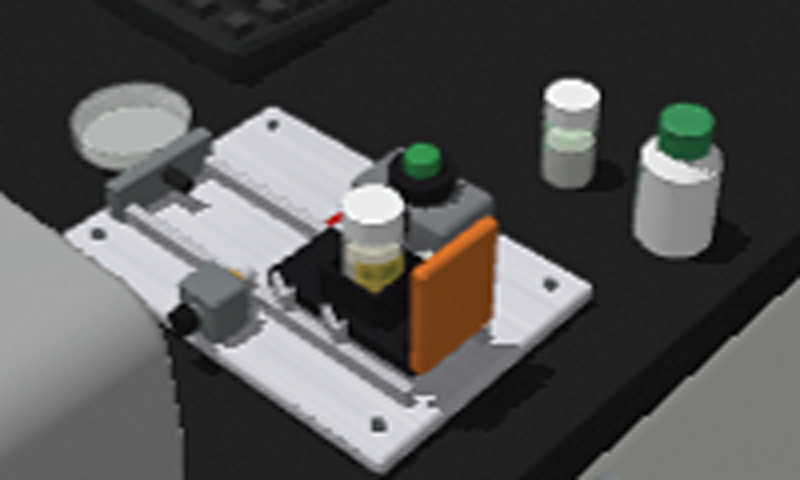

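```bash
python3 -m inch '{"translation":[[0.8,2,0],[1.4,3,0],[1.4,3,0],[1.4,3,0],[1.4,3,0],[1.4,3,0],[1.4,3,0],[1.4,3,0],[1.4,3,0],[1.4,3,0],[1.4,1.8,0],[0.4,0,0],[0,0,0],[0,0,0]],"turn":[[0,0,0],[0,0,-0.04],[0,0,-0.04],[0,0,-0.04],[0,0,-0.04],[0,0,-0.04],[0,0,-0.04],[0,0,-0.04],[0,0,-0.04],[0,0,-0.017],[0,0,0],[0,0,0],[0,0,0],[0,0,0]]}' 1 20
```

```text
time_s: 1.27
tool_pos: [0.3698, -0.2782, 0.1941]
tool_rot: [-3.141, -0.031, 0.001]
contact_force: [-0.5, -0.3, 0.2]
gripper_width: 0.0
gripper_force: 0.0
```

The scene crop shows the plate facing the robot with free space in front, the vial behind it, and the key (crop 422,160) on its console; the key top is at about (0.490, -0.344, 0.048). I'll descend in front of the plate and then approach until contact.

```bash
python3 -m inch '{"translation":[[0,0,-2],[0,0,-3],[0,0,-3],[0,0,-3],[0,0,-2],[0,0,-1.2],[0,0,0],[0,0,0]],"turn":[[0,0,0],[0,0,0],[0,0,0],[0,0,0],[0,0,0],[0,0,0],[0,0,0],[0,0,0]]}' && python3 - <<'E'
from h import *
cv2.imwrite("pics/s1.png",cv2.resize(cams.snapshot("scene")[190:310,230:430,::-1],None,fx=4,fy=4,interpolation=cv2.INTER_CUBIC))
E
```

```text
time_s: 1.93
tool_pos: [0.3691, -0.2785, 0.052]
tool_rot: [-3.141, -0.028, 0.002]
contact_force: [0.2, -0.1, 0.6]
gripper_width: -0.005
gripper_force: 0.0
```

View pics/s1.png

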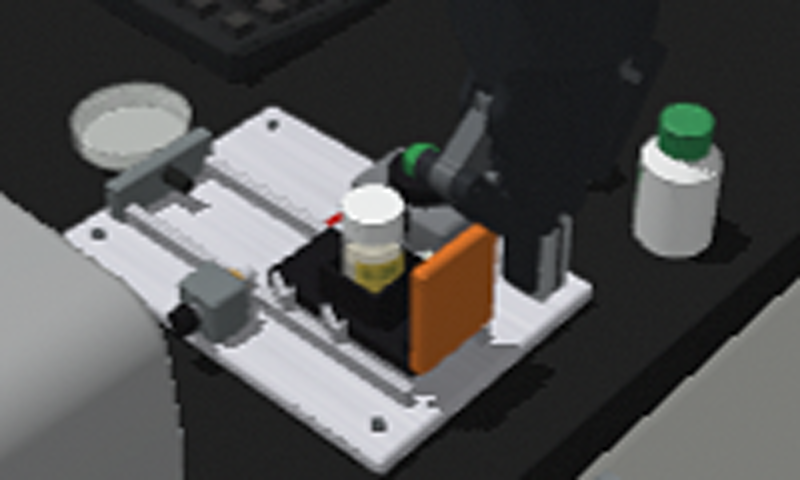

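The fingertips stand in front of the plate; a gripper part protrudes at crop (450,180). I'll work out which part it is before pushing.

```bash
python3 - <<'E'
from h import *
c=cams.calibration("scene")
for u in [(420,165),(450,185),(480,100)]:
    o,d=ray(c,(230+u[0]/4,190+u[1]/4))
    print(u,"x=.369:",(o+d*(.369-o[0])/d[0]).round(3),"y=-.2785:",(o+d*(-.2785-o[1])/d[1]).round(3))
print(cams.calibration("wrist")["T_tool_cam"].round(3))
cv2.imwrite("pics/w1.png",cams.snapshot("wrist")[:,:,::-1])
E
```

```text
(420, 165) x=.369: [ 0.369 -0.207  0.188] y=-.2785: [ 0.433 -0.278  0.113]
(450, 185) x=.369: [ 0.369 -0.223  0.17 ] y=-.2785: [ 0.416 -0.278  0.112]
(480, 100) x=.369: [ 0.369 -0.238  0.2  ] y=-.2785: [ 0.402 -0.279  0.162]
[[-0.001  0.956  0.294  0.076]
 [ 1.     0.001 -0.    -0.001]
 [-0.001  0.294 -0.956 -0.18 ]
 [ 0.     0.     0.     1.   ]]
```

View pics/w1.png

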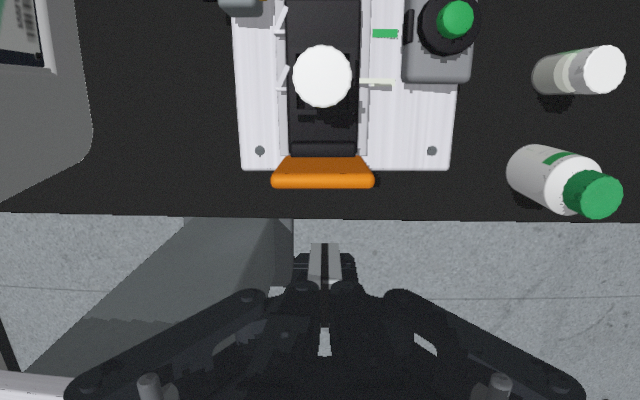

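The wrist view shows the fingertips centred on the plate (323,180). The protruding parts are the splayed linkage, well above everything. Now I'll approach contact.

```bash
python3 -m inch '{"translation":[[0.8,0,0],[0.7,0,0],[0.3,0,0],[0,0,0],[0,0,0],[0,0,0]],"turn":[[0,0,0],[0,0,0],[0,0,0],[0,0,0],[0,0,0],[0,0,0]]}'; python3 -m inch '{"translation":[[0.3,0,0],[0.3,0,0],[0.3,0,0],[0,0,0],[0,0,0]],"turn":[[0,0,0],[0,0,0],[0,0,0],[0,0,0],[0,0,0]]}'
```

```text
time_s: 2.53
tool_pos: [0.3883, -0.2776, 0.0524]
tool_rot: [-3.141, -0.032, 0.0]
contact_force: [0.1, -0.1, -0.4]
gripper_width: -0.001
gripper_force: 0.0
time_s: 2.95
tool_pos: [0.3976, -0.2775, 0.0523]
tool_rot: [-3.141, -0.032, -0.0]
contact_force: [-0.9, -0.6, 0.8]
gripper_width: 0.001
gripper_force: 0.0
```

```bash
for i in 1 ; do python3 -m inch '{"translation":[[0.3,0,0],[0,0,0],[0,0,0]],"turn":[[0,0,0],[0,0,0],[0,0,0]]}'|egrep "pos|contact"; python3 -m inch '{"translation":[[0.3,0,0],[0,0,0],[0,0,0]],"turn":[[0,0,0],[0,0,0],[0,0,0]]}'|egrep "pos|contact"; python3 -m inch '{"translation":[[0.3,0,0],[0,0,0],[0,0,0]],"turn":[[0,0,0],[0,0,0],[0,0,0]]}'|egrep "pos|contact"; done
```

```text
tool_pos: [0.4005, -0.2776, 0.0524]
contact_force: [-0.0, -0.2, -0.4]
tool_pos: [0.4035, -0.2776, 0.0524]
contact_force: [-0.3, -0.1, 0.7]
tool_pos: [0.4065, -0.2775, 0.0524]
contact_force: [-0.2, 0.2, -0.8]
```

```bash
python3 - <<'E'
from h import *
s=env.read_state();c=cams.calibration("wrist");im=cams.snapshot("wrist")[:,:,::-1]
cv2.imwrite("pics/w2.png",im)
T=np.eye(4);T[:3,:3]=R.from_rotvec(s["tool_rot"]).as_matrix();T[:3,3]=s["tool_pos"];P=T@c["T_tool_cam"]
hsv=cv2.cvtColor(im,cv2.COLOR_BGR2HSV);k=cv2.inRange(hsv,(5,150,60),(20,255,255));p=cv2.findNonZero(k).reshape(-1,2)
print(p.min(0),p.max(0),s["tool_pos"],s["contact_force"])
for v in (p[:,1].min(),p[:,1].max()): print(v,onz(c,(323,v),.088,P))
E
```

```text
[262  45] [372 257] [ 0.40653023 -0.27754876  0.05238047] [-0.19260256  0.17379833 -0.76075085]
45 [ 0.50636501 -0.27372891  0.088     ]
257 [ 0.40821689 -0.27551759  0.088     ]
```

View pics/w2.png

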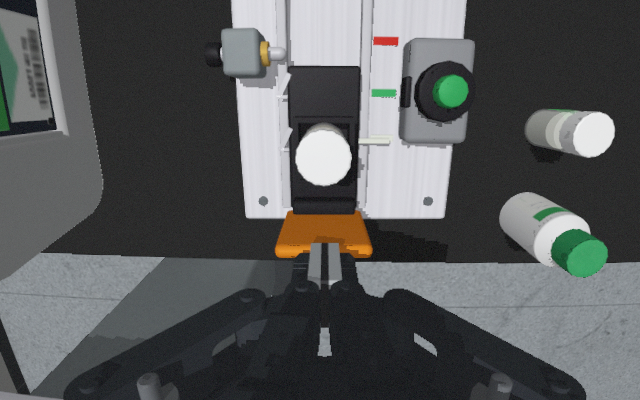

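The wrist view shows the plate's top edge just ahead of the fingertips (row 250) and the pointer (377,141) still at out. I'll continue in small steps.

```bash
python3 -m inch '{"translation":[[0.2,0,0],[0,0,0],[0,0,0]],"turn":[[0,0,0],[0,0,0],[0,0,0]]}'|egrep "pos|contact"; python3 -m inch '{"translation":[[0.2,0,0],[0,0,0],[0,0,0]],"turn":[[0,0,0],[0,0,0],[0,0,0]]}'|egrep "pos|contact"; python3 -m inch '{"translation":[[0.2,0,0],[0,0,0],[0,0,0]],"turn":[[0,0,0],[0,0,0],[0,0,0]]}'|egrep "pos|contact"; python3 - <<'E'
from h import *
s=env.read_state();c=cams.calibration("wrist");im=cams.snapshot("wrist")[:,:,::-1]
cv2.imwrite("pics/w3.png",im)
a=cv2.imread("pics/w2.png")
# shift of bed (screws/green mark) vs slide pointer
for n,(y0,y1,x0,x1) in dict(mark=(80,105,370,398),red=(30,50,370,400),cap=(120,190,290,355),ptr=(130,152,350,392)).items():
    r=cv2.matchTemplate(im,a[y0:y1,x0:x1],cv2.TM_SQDIFF);_,_,l,_=cv2.minMaxLoc(r);print(n,l[0]-x0,l[1]-y0)
E
```

```text
tool_pos: [0.4085, -0.2775, 0.0524]
contact_force: [0.4, -0.0, -0.2]
tool_pos: [0.4105, -0.2776, 0.0524]
contact_force: [0.3, 0.0, -0.6]
tool_pos: [0.4125, -0.2776, 0.0524]
contact_force: [0.2, -0.6, -0.4]
mark -1 9
red -1 10
cap 0 12
ptr 0 9
```

```bash
python3 - <<'E'
from h import *
s=env.read_state();c=cams.calibration("wrist");C=cams.calibration("scene")
for z in (0,-.019,-.04): 
  for x in (-.011,0,.011): print(z,x,px(c,[x,0,z],c["T_tool_cam"]).round())
p=s["tool_pos"]
for q in (p,[.369,-.2785,.052]): print("scene",(px(C,q)-[230,190])*4)
for q in ([.405,-.252,.088],[.405,-.302,.088],[.405,-.302,.03],[.405,-.252,.03]): print((px(C,q)-[230,190])*4)
im=cams.snapshot("scene")[190:310,230:430,::-1]
cv2.imwrite("pics/s2.png",cv2.resize(im,None,fx=4,fy=4,interpolation=cv2.INTER_CUBIC))
E
```

```text
0 -0.011 [326. 249.]
0 0 [326. 232.]
0 0.011 [326. 216.]
-0.019 -0.011 [327. 264.]
-0.019 0 [327. 246.]
-0.019 0.011 [327. 228.]
-0.04 -0.011 [327. 284.]
-0.04 0 [327. 264.]
-0.04 0.011 [327. 244.]
scene [452.0843026  297.72054069]
scene [532.4009054  346.64945329]
[425.97859742 272.24364946]
[505.23006134 214.32685644]
[500.05286861 315.65751308]
[424.14017032 375.18720644]
```

View pics/s2.png

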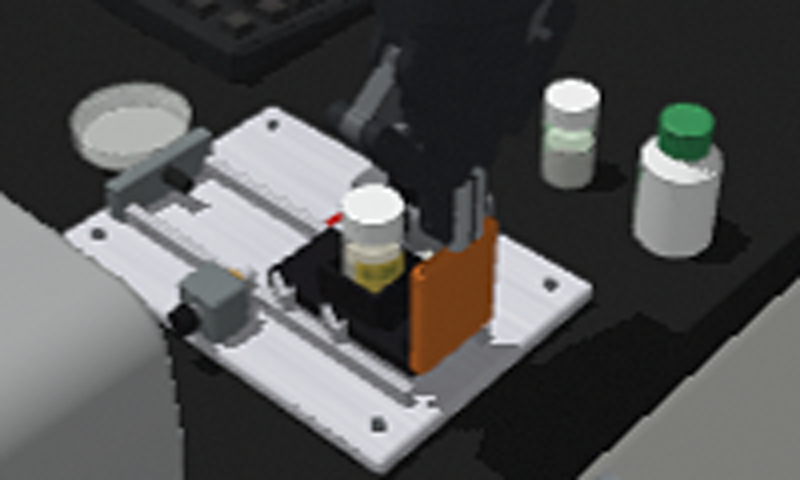

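The scene crop shows that the visible fingertips are above the plate's top edge, around (465,245). The tips therefore end about 36 mm above the reported TCP, and both the wrist and scene views agree on this. I'll back off, go lower and re-approach.

```bash
python3 -m inch '{"translation":[[-1,0,0],[-2,0,0],[-1.5,0,0],[0,0,-1.0],[0,0,-1.0],[0,0,0],[0,0,0],[0,0,0]],"turn":[[0,0,0],[0,0,0],[0,0,0],[0,0,0],[0,0,0],[0,0,0],[0,0,0],[0,0,0]]}'; python3 - <<'E'
from h import *
C=cams.calibration("scene");p=env.read_state()["tool_pos"]
for dz in (0,.02,.03,.04): print(dz,(px(C,p+[0,0,dz])-[230,190])*4)
im=cams.snapshot("scene")[190:310,230:430,::-1]
cv2.imwrite("pics/s3.png",cv2.resize(im,None,fx=4,fy=4,interpolation=cv2.INTER_CUBIC))
E
```

```text
time_s: 5.27
tool_pos: [0.3678, -0.2773, 0.0323]
tool_rot: [-3.141, -0.032, 0.0]
contact_force: [-0.2, 0.3, 0.6]
gripper_width: -0.003
gripper_force: 0.0
0 [530.52480978 383.72532538]
0.02 [532.82837188 349.02594018]
0.03 [534.008621   331.26290177]
0.04 [535.20849625 313.21522143]
```

View pics/s3.png

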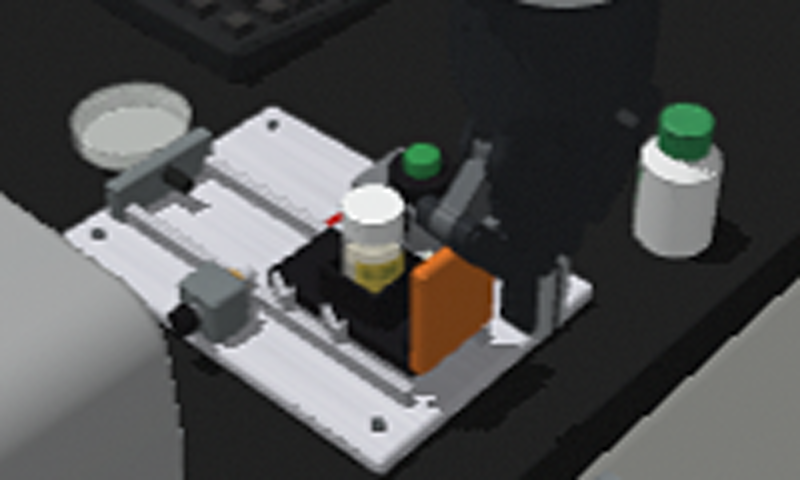

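The fingertips now end around crop (545,338), about 60 mm above the worktop and well below the plate's top. Approaching again.

```bash
python3 -m inch '{"translation":[[0.8,0,0],[0.7,0,0],[0.3,0,0],[0,0,0],[0,0,0],[0,0,0]],"turn":[[0,0,0],[0,0,0],[0,0,0],[0,0,0],[0,0,0],[0,0,0]]}'|egrep "pos|contact"; python3 -m inch '{"translation":[[0.3,0,0],[0,0,0],[0,0,0]],"turn":[[0,0,0],[0,0,0],[0,0,0]]}'|egrep "pos|contact";python3 -m inch '{"translation":[[0.3,0,0],[0,0,0],[0,0,0]],"turn":[[0,0,0],[0,0,0],[0,0,0]]}'|egrep "pos|contact";python3 -m inch '{"translation":[[0.3,0,0],[0,0,0],[0,0,0]],"turn":[[0,0,0],[0,0,0],[0,0,0]]}'|egrep "pos|contact"
```

```text
tool_pos: [0.3852, -0.2775, 0.0323]
contact_force: [-0.5, 0.8, 0.1]
tool_pos: [0.3884, -0.2776, 0.0324]
contact_force: [0.4, 0.1, 0.3]
tool_pos: [0.3915, -0.2776, 0.0324]
contact_force: [0.4, 0.5, 0.3]
tool_pos: [0.3944, -0.2776, 0.0323]
contact_force: [-1.0, 0.1, 0.2]
```

```bash
for i in 1; do python3 -m inch '{"translation":[[0.2,0,0],[0,0,0],[0,0,0]],"turn":[[0,0,0],[0,0,0],[0,0,0]]}'|egrep "pos|contact"; python3 -m inch '{"translation":[[0.2,0,0],[0,0,0],[0,0,0]],"turn":[[0,0,0],[0,0,0],[0,0,0]]}'|egrep "pos|contact";python3 -m inch '{"translation":[[0.2,0,0],[0,0,0],[0,0,0]],"turn":[[0,0,0],[0,0,0],[0,0,0]]}'|egrep "pos|contact"; done
```

```text
tool_pos: [0.396, -0.2776, 0.0323]
contact_force: [-3.4, 0.4, 1.1]
tool_pos: [0.3982, -0.2775, 0.0323]
contact_force: [-3.1, 0.1, 1.6]
tool_pos: [0.4004, -0.2775, 0.0323]
contact_force: [-3.4, -0.4, 0.5]
```

Contact was at TCP x ≈ 0.395, so the target is ≈ 0.438.

```bash
python3 -m inch '{"translation":[[0.6,0,0],[0.6,0.02,0],[0.6,0.02,0],[0.6,0.02,0],[0.5,0,0],[0,0,0],[0,0,0]],"turn":[[0,0,0],[0,0,0],[0,0,0],[0,0,0],[0,0,0],[0,0,0],[0,0,0]]}'|egrep "pos|contact"; python3 -m inch '{"translation":[[0.4,0,0],[0.4,0,0],[0,0,0],[0,0,0],[0,0,0]],"turn":[[0,0,0],[0,0,0],[0,0,0],[0,0,0],[0,0,0]]}'|egrep "pos|contact"
python3 - <<'E'
from h import *
im=cams.snapshot("wrist")[:,:,::-1];cv2.imwrite("pics/w4.png",im)
E
```

```text
tool_pos: [0.4289, -0.2771, 0.032]
contact_force: [-4.1, -1.6, -1.4]
tool_pos: [0.4365, -0.2769, 0.0321]
contact_force: [-6.5, 0.4, -1.3]
```

View pics/w4.png

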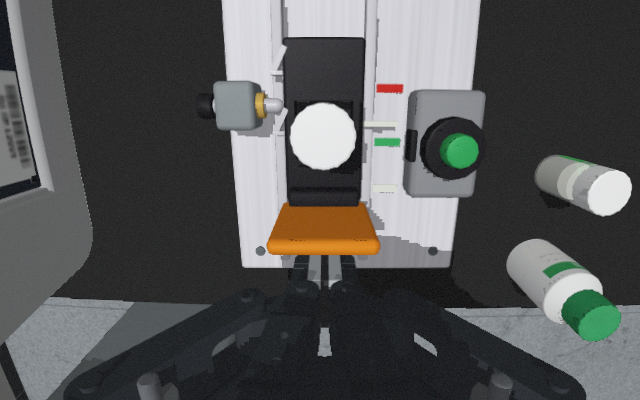

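The pointer (380,125) lies between the green mark (142) and the red mark (88), so the slide is at about 0.041, past the first catch. Now I'll back off and raise the tool.

```bash
python3 -m inch '{"translation":[[-0.4,0,0],[-0.4,0,0],[-0.4,0,0],[-0.4,0,0],[-0.6,0,0],[-1,0,0],[-1,0,0],[0,0,1],[0,0,3],[0,0,4],[0,0,3],[0,0,0],[0,0,0],[0,0,0]],"turn":[[0,0,0],[0,0,0],[0,0,0],[0,0,0],[0,0,0],[0,0,0],[0,0,0],[0,0,0],[0,0,0],[0,0,0],[0,0,0],[0,0,0],[0,0,0],[0,0,0]]}'
python3 - <<'E'
from h import *
im=cams.snapshot("top")
s=env.read_state();c=cams.calibration("wrist");im=cams.snapshot("wrist")[:,:,::-1];cv2.imwrite("pics/w5.png",im)
T=np.eye(4);T[:3,:3]=R.from_rotvec(s["tool_rot"]).as_matrix();T[:3,3]=s["tool_pos"];P=T@c["T_tool_cam"]
k=cv2.inRange(cv2.cvtColor(im,cv2.COLOR_BGR2HSV),(45,100,40),(85,255,255))
n,_,st,ce=cv2.connectedComponentsWithStats(k)
for i in range(1,n):
    if st[i,4]>60: print(st[i],ce[i],onz(c,ce[i],.048,P).round(4))
E
```

```text
time_s: 9.53
tool_pos: [0.3952, -0.277, 0.1427]
tool_rot: [3.141, 0.031, 0.001]
contact_force: [0.5, 0.4, -0.9]
gripper_width: 0.002
gripper_force: 0.0
[  39    0   76  105 5929] [78.30662844 51.18637207] [ 0.5122 -0.0685  0.048 ]
[400  68  24  24 442] [411.31674208  79.760181  ] [ 0.4911 -0.3448  0.048 ]
[488 177  38  34 939] [506.29286475 193.67305644] [ 0.3959 -0.4425  0.048 ]
```

View pics/w5.png

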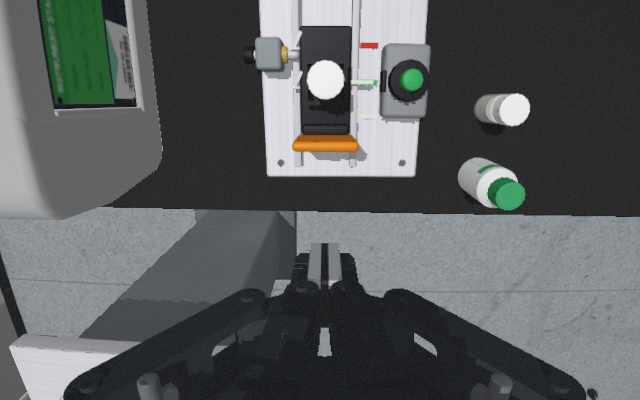

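The pointer (365,82) is at the green mark, so the slide is latched at the middle; the vial is upright and the bystanders haven't moved. The key is at (0.491, -0.345). Moving over it now.

```bash
python3 -m inch '{"translation":[[0.8,-1,0],[1.5,-1.5,0],[2,-1.5,0],[2,-1.4,0],[2,-1,0],[1.2,-0.4,0],[0,0,-2],[0,0,-3],[0,0,-3],[0,0,-2],[0,0,-0.5],[0,0,0],[0,0,0],[0,0,0]],"turn":[[0,0,0],[0,0,0],[0,0,0],[0,0,0],[0,0,0],[0,0,0],[0,0,0],[0,0,0],[0,0,0],[0,0,0],[0,0,0],[0,0,0],[0,0,0],[0,0,0]]}'|egrep "pos|contact"
python3 - <<'E'
from h import *
im=cams.snapshot("scene")[190:310,230:430,::-1]
cv2.imwrite("pics/s4.png",cv2.resize(im,None,fx=4,fy=4,interpolation=cv2.INTER_CUBIC))
E
```

```text
tool_pos: [0.4914, -0.3456, 0.039]
contact_force: [0.1, 0.0, 0.5]
```

View pics/s4.png

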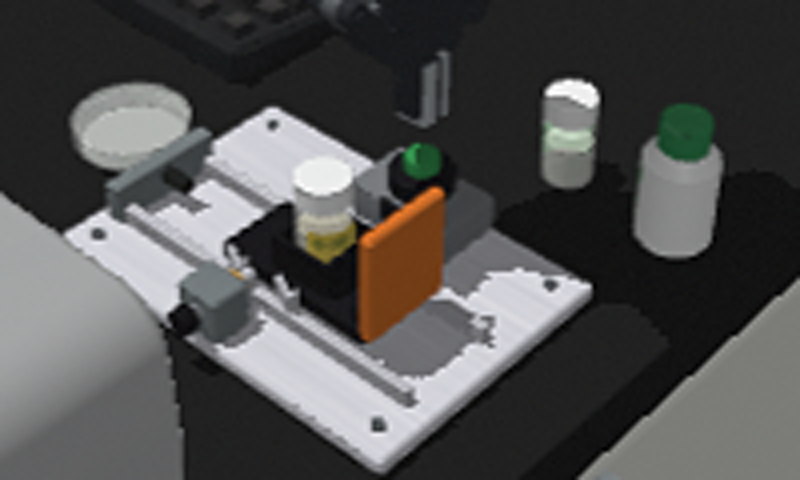

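The fingertips (425,125) hang just above the key (422,150), with about 15–20 mm of gap. That view also took me past the 10-picture limit (12 so far), so I won't view any more and will work from force and pose readings.

```bash
python3 -m inch '{"translation":[[0,0,-0.5],[0,0,-0.5],[0,0,0],[0,0,0]],"turn":[[0,0,0],[0,0,0],[0,0,0],[0,0,0]]}'|egrep "pos|contact";python3 -m inch '{"translation":[[0,0,-0.3],[0,0,0],[0,0,0]],"turn":[[0,0,0],[0,0,0],[0,0,0]]}'|egrep "pos|contact";python3 -m inch '{"translation":[[0,0,-0.2],[0,0,0],[0,0,0]],"turn":[[0,0,0],[0,0,0],[0,0,0]]}'|egrep "pos|contact";python3 -m inch '{"translation":[[0,0,-0.2],[0,0,0],[0,0,0]],"turn":[[0,0,0],[0,0,0],[0,0,0]]}'|egrep "pos|contact"
```

```text
tool_pos: [0.4901, -0.3448, 0.0271]
contact_force: [0.3, 0.4, 0.5]
tool_pos: [0.4902, -0.3449, 0.0242]
contact_force: [-0.0, -0.6, 0.1]
tool_pos: [0.4903, -0.345, 0.0223]
contact_force: [0.5, 0.0, 0.4]
tool_pos: [0.4902, -0.345, 0.0202]
contact_force: [-0.1, -0.6, 0.6]
```

```bash
python3 -m inch '{"translation":[[0,0,-0.2],[0,0,0],[0,0,0]],"turn":[[0,0,0],[0,0,0],[0,0,0]]}'|egrep "pos|contact";python3 -m inch '{"translation":[[0,0,-0.2],[0,0,0],[0,0,0]],"turn":[[0,0,0],[0,0,0],[0,0,0]]}'|egrep "pos|contact";python3 -m inch '{"translation":[[0,0,-0.2],[0,0,0],[0,0,0]],"turn":[[0,0,0],[0,0,0],[0,0,0]]}'|egrep "pos|contact"
```

```text
tool_pos: [0.4904, -0.345, 0.0184]
contact_force: [-1.0, 0.3, 0.5]
tool_pos: [0.4904, -0.3451, 0.0165]
contact_force: [0.3, 0.6, 2.3]
tool_pos: [0.4905, -0.3451, 0.0145]
contact_force: [-0.2, 0.7, 3.3]
```

```bash
python3 -m inch '{"translation":[[0,0,-0.15],[0,0,0],[0,0,0]],"turn":[[0,0,0],[0,0,0],[0,0,0]]}'|egrep "pos|contact";python3 -m inch '{"translation":[[0,0,-0.1],[0,0,0],[0,0,0]],"turn":[[0,0,0],[0,0,0],[0,0,0]]}'|egrep "pos|contact";python3 -m inch '{"translation":[[0,0,-0.1],[0,0,0],[0,0,0]],"turn":[[0,0,0],[0,0,0],[0,0,0]]}'|egrep "pos|contact"
```

```text
tool_pos: [0.4905, -0.3452, 0.0133]
contact_force: [-1.0, 0.4, 6.3]
tool_pos: [0.4906, -0.3452, 0.0131]
contact_force: [-3.9, 2.1, 12.5]
tool_pos: [0.4907, -0.3453, 0.013]
contact_force: [-6.4, 3.6, 18.5]
```

The key shows the 2→4 N spring range and then a hard stop after about 5 mm, so it is right down. Releasing.

```bash
python3 -m inch '{"translation":[[0,0,0.4],[0,0,0.6],[0,0,1],[0,0,3],[0,0,4],[0,0,3],[-2,0,0],[-3,0,0],[-3,0,0],[-1.6,2,0],[0,3,0],[0,1.8,0],[0,0,0],[0,0,0],[0,0,0]],"turn":[[0,0,0],[0,0,0],[0,0,0],[0,0,0],[0,0,0],[0,0,0],[0,0,0],[0,0,0],[0,0,0],[0,0,0],[0,0,0],[0,0,0],[0,0,0],[0,0,0],[0,0,0]]}'|egrep "time|pos|contact"
python3 - <<'E'
from h import *
im=cams.snapshot("wrist")[:,:,::-1];a=cv2.imread("pics/w5.png")
for n,(y0,y1,x0,x1) in dict(red=(38,52,355,385),plate=(133,153,288,362),cap=(58,104,303,348),ptr=(72,92,350,380),key=(62,100,395,430),vial_a=(90,128,472,532),buf=(155,212,456,528)).items():
    r=cv2.matchTemplate(im,a[y0:y1,x0:x1],cv2.TM_CCOEFF_NORMED);_,v,_,l=cv2.minMaxLoc(r);print(n,l[0]-x0,l[1]-y0,round(v,3))
E
```

```text
time_s: 14.68
tool_pos: [0.3942, -0.2776, 0.1312]
contact_force: [-0.1, -0.2, -0.1]
red 0 -3 0.947
plate -2 1 0.926
cap -1 -2 0.948
ptr 0 -1 0.922
key 3 -2 0.954
vial_a 6 0 0.969
buf 5 2 0.949
```

```bash
python3 -c "
from cell import env
print(env.sign_off())"
```

```text
the job is handed in; nothing more can be done
None
```

The job is handed in, with no verdict returned: I pushed the slide to about 0.041 m, it sprang back to rest at the middle (pointer at the green mark), and I then pressed the read key to its hard stop and let it go; a final image comparison showed the slide, sample vial, key, vial_a and buffer in place (dish not checked), but I viewed 12 pictures, two over the limit of 10.

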